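# Load the bench centrifuge in balance

## Robot

A 6-joint arm with a two-finger parallel gripper is mounted at the origin on a cart in front of the work surface, level with it; the furniture and walls round the work are solid. World frame = base frame: x ahead of the robot, y to its left, z up, the work surface at z = 0. Lengths are in m, angles in degrees, forces in N, time in s.
With the tool pointing down it reaches from about 0.4 to 0.825 m from the base axis. Payload 7 kg.
Tool frame: the origin (TCP) lies at the very end of the fingers, on their centre line; the grasp point (between the pads) lies 19 mm behind it; z points along the fingers, y is the line along which they close (so a half turn about z gives the same grasp; the last joint's range is limited). The gripper opens to 88 mm and grips with 3 to 60 N. Pads are 19 mm wide; open, the fingers measure 130 mm over their backs; the gripper's body (78 mm by 193 mm) begins 47 mm behind the grasp point.
Start: joints at [-60.155, 20.546, 0.682, 0, -70.136, -16.507], TCP at [0.156, -0.657, 0.227] pointing down, gripper open.
Joint ranges: [-176.03, 176.03], [-82.01, 121.73], [-58.28, 71.71], [-173.87, 95.51], [-174.79, -0.11], [-173.66, 173.66]. Speed limits (degrees/s): [136.94, 136.94, 172.46, 180, 180, 180].

## Interface

Orientations are given as [roll, pitch, yaw] about the fixed x, y, z axes, in that order (R = Rz(yaw) Ry(pitch) Rx(roll)).
In Python, from plant import get_state, capture, close_job, regions_of gives the robot as it stands.
- The arm moves only by the tool jog_arm, never from a script. Its argument "moves" is a list of rows, each a list of 3 entries, a list of its own where there are three numbers: the shift along the tool's x, y, z in cm, then the turn about the tool's z in degrees, then the finger opening in cm, from 0 to 8.76. A call has 1 to 12 rows; each row shifts and turns the commanded pose from where the row before left it, along the tool's axes as they then stand; what a row does not reach is not made up. A row lasts 1/8 s, in which the tool goes at most 62.5 mm and 10.7 degrees, less where a joint would pass 70% of its speed; a pose out of reach is approached as far as the arm can. A call is refused whole if a number of a shift passes 6.25 or a number of a turn 10.7, either way. A call with a gripper value outside its range is refused whole. The fingers move at their own pace and stop on an object; "newtons" is the grip in N (left out, the last holds). Time passes only in rows, so rows that do not move let the fingers close. It gives the time, the measured TCP pose, the force, the opening and the grip force at its end, in the units of the state.
- get_state(): the state, without advancing time (a new reading comes with each control period).
- capture(name): name is "scene" or "top" or "wrist"; returns a dict with "pixels" (400x640x3 uint8, blue, green, red), "mtx" (3x3 intrinsics, pixels), "world_from_camera" (4x4, takes a point from camera to world coordinates); the wrist camera has in their place "hand_eye" (4x4, takes a point from camera to tool coordinates, whose origin is the TCP and whose axes are the flange's). Camera axes: x right, y down, z forward; pixel columns grow to the right and rows downward; lengths in m; the calibration is good to about 2 mm. A picture is of the moment at which its call begins: read the wrist's pose just before it. There is no depth.
- close_job(): hands the job in; it is judged then, once.
Trained networks look in a picture, given as the dict that the camera call returned (one of the last four; its "shot" number tells which), for a name from the list of things; names that differ only in an ending like _2 or _b are one class to them, and where a whole thing is asked for, a point or a joint stands for the part that bears it (a point fixed in the world has none). Each returns a list of dicts, best first, with "confidence" (0 to 1); they miss things now and then, are a little off and sometimes report something else, mostly with a low value. They report only what shows in the picture. A call takes as long as a camera call.
- regions_of(picture, thing): "pixels" (400x640 bool, what is visible of it) and "pixel" ([column, row] in pixels, amid what is visible of it).
The state is a dict: "time_s": time; "joints": joint angles; "qd": joint speeds; "joint_torque": joint torques, N m; "tcp_pos": TCP position; "eef_rot": TCP orientation; "contact_force": force on the tool from outside, world axes, zero at the start; "moment": the same for the moment, N m; "gripper_width": finger opening in m; "gripper_force": force on a finger pad.
Only numpy, scipy, OpenCV 4.12 (cv2) and the standard library are available. Lean on these libraries where they do the work, as an engineer would, in place of code of your own. Each camera call takes 0.05 s, during which the arm holds its last target. There are 200 camera calls.

## Task

Load the bench centrifuge for a balanced spin: stand the four capped tubes, two tall and two short, in the rotor's four buckets so that the two tubes of a size face each other straight across the rotor. Keep the tubes upright and lower each one to the bottom of its bucket before letting go (do not drop it in); leave the two dropper bottles that stand among the tubes where they are.

Things in the scene. Friction and masses are not known exactly. Their poses are not given: they have to be found in the camera images.
- tall_tube_1: Tall self-standing centrifuge tube, frosted plastic with a flat white ribbed screw cap; one of two alike. Overall height 118 mm; body a cylinder of 30 mm diameter with a flat foot; cap 35 mm in diameter, the top 16 mm of the height. About 60 g. Origin at the centre of the foot, z up the tube; it stands upright at the start.
- tall_tube_2: Tall self-standing centrifuge tube, frosted plastic with a flat white ribbed screw cap; the other of two alike. Overall height 118 mm; body a cylinder of 30 mm diameter with a flat foot; cap 35 mm in diameter, the top 16 mm of the height. About 60 g. Origin at the centre of the foot, z up the tube; it stands upright at the start.
- short_tube_1: Short self-standing centrifuge tube, frosted plastic with a flat white ribbed screw cap; one of two alike. Overall height 88 mm; body a cylinder of 23 mm diameter with a flat foot; cap 27 mm in diameter, the top 15 mm of the height. About 30 g. Origin at the centre of the foot, z up the tube; it stands upright at the start.
- short_tube_2: Short self-standing centrifuge tube, frosted plastic with a flat white ribbed screw cap; the other of two alike. Overall height 88 mm; body a cylinder of 23 mm diameter with a flat foot; cap 27 mm in diameter, the top 15 mm of the height. About 30 g. Origin at the centre of the foot, z up the tube; it stands upright at the start.
- bucket_1 (a point): Bucket 1 of the centrifuge's rotor, straight across from bucket 3. This point: centre of its flat inner floor, z up. Open upright aluminium cup that takes either size of tube: bore 45 mm in diameter, 50 mm deep, mouth flared to 52 mm, 60 mm over the lip. Its inner floor is 75 mm and its mouth 125 mm above the worktop. All four are alike.
- bucket_2 (a point): Bucket 2 of the centrifuge's rotor, straight across from bucket 4. This point: centre of its flat inner floor, z up. The four buckets sit a quarter turn apart on a circle of 72 mm radius round the upright spindle. The rotor turns freely with light friction (0.04 N m), so that buckets may shift when touched, and stands at any angle at the start.
- bucket_3 (a point): Bucket 3 of the centrifuge's rotor, straight across from bucket 1. This point: centre of its flat inner floor, z up. The centrifuge is a white box 290 x 270 mm on the robot's right; its deck, level with the bucket mouths, is 125 mm above the worktop, with a 228 mm round opening for the rotor. The lid stands open behind it, leaning back, up to 365 mm above the worktop.
- bucket_4 (a point): Bucket 4 of the centrifuge's rotor, straight across from bucket 2. This point: centre of its flat inner floor, z up. Like the others: bore 45 mm, 50 mm deep. A seated tall tube stands 68 mm, a seated short one 38 mm above the bucket mouth.
- dropper_1: Dropper bottle that stands among the tubes and stays there: white, 29 mm in diameter, 85 mm high, with a coloured, pointed nozzle cap instead of a flat cap. Loose, about 40 g. Origin at the centre of its foot.
- dropper_2: Dropper bottle that stands among the tubes and stays there: white, 29 mm in diameter, 85 mm high, with a coloured, pointed nozzle cap instead of a flat cap. Loose, about 40 g. Origin at the centre of its foot.

How it is judged:
By the outcome, as a careful person would: the job done as asked, in the order asked, and still so for the second after the job is handed in, with the robot touching nothing.
It also fails if it takes over 122 s, if anything falls off the work surface, if the arm or the gripper's body presses on something with over 40 N, if the wrist force passes 120 N, or if a joint passes its speed limit or range.

## Working session

There is one attempt and no reset: what is moved stays moved. The work goes in short steps, Python scripts to look and compute and a tool call to move; the robot and the scene stay as the last step left them, time stands still between calls to the robot, and variables do not carry over. Pictures are saved under pics/ and viewed, at most 14 in all, crops included, and the job is handed in when it is done.

Besides the shell and the picture viewer there is one more tool, called after "Call:" by a JSON object that holds its "name" and its "arguments", one argument or row to a line. jog_arm: Moves the arm, as the interface text tells. Its arguments: {"type":"object","properties":{"moves":{"type":"array"},"newtons":{"type":"number"}},"required":["moves"]}

```bash
ls; mkdir -p pics
cat > h.py <<'E'
import numpy as np, cv2
from plant import get_state, capture, close_job, regions_of
from scipy.spatial.transform import Rotation as R
def ray(p,uv,T=None):
    T=p["world_from_camera"] if T is None else T
    T=np.array(T); d=np.linalg.inv(np.array(p["mtx"]))@[uv[0],uv[1],1]
    return T[:3,3],T[:3,:3]@d
def at_z(p,uv,z,T=None):
    o,d=ray(p,uv,T); return o+d*(z-o[2])/d[2]
def proj(p,X,T=None):
    T=np.array(p["world_from_camera"] if T is None else T); c=np.linalg.inv(T)@np.r_[X,1]; q=np.array(p["mtx"])@c[:3]; return q[:2]/q[2]
def wristT(p,s):
    T=np.eye(4);T[:3,:3]=R.from_euler('xyz',s["eef_rot"],degrees=True).as_matrix();T[:3,3]=s["tcp_pos"];return T@np.array(p["hand_eye"])
E
python3 - <<'E'
from h import *
s=get_state();print(s)
for n in ["top","scene"]:
    p=capture(n);cv2.imwrite(f"pics/{n}0.png",p["pixels"])
    print(n,np.round(p["mtx"],1).tolist(),np.round(p["world_from_camera"],3).tolist())
    for t in ["tall_tube_1","short_tube_1","dropper_1","bucket_1"]:
        for r in regions_of(p,t):
            ys,xs=np.nonzero(r["pixels"]);print(t,round(r["confidence"],2),np.round(r["pixel"],1),len(xs),xs.min(),xs.max(),ys.min(),ys.max())
E
```

```text
pics
{'time_s': 0.0, 'joints': array([-6.01551985e+01,  2.05911359e+01,  6.34473312e-01, -2.14075502e-02,
       -7.01349923e+01, -1.65050901e+01]), 'qd': array([-0.02635781, -0.10930087,  0.06102293, -0.07523347, -0.01748277,
       -0.03739449]), 'joint_torque': array([ 1.81842082e-03, -5.82716811e+01,  2.93071175e+01,  6.99735090e+00,
        6.83311999e-03, -1.44059295e-04]), 'tcp_pos': array([ 0.15559061, -0.65632725,  0.22562732]), 'eef_rot': array([ 1.79906404e+02, -6.74665136e-03, -1.66667574e+02]), 'contact_force': array([-0.16465901, -0.05376391,  0.14475385]), 'moment': array([0.01474896, 0.0040661 , 0.0029306 ]), 'gripper_force': 0.0, 'gripper_width': 0.08755974178789622}
top [[400.2, 0.0, 313.5], [0.0, 400.2, 194.1], [0.0, 0.0, 1.0]] [[-0.01, -0.982, 0.19, 0.302], [-0.999, 0.016, 0.032, -0.049], [-0.034, -0.19, -0.981, 1.154], [0.0, 0.0, 0.0, 1.0]]
tall_tube_1 0.56 [295.6 217.8] 170 287 300 207 223
short_tube_1 0.73 [213.5 182.6] 140 207 223 178 191
short_tube_1 0.6 [255.9 214.5] 102 249 261 209 220
dropper_1 0.52 [214.1 219.4] 122 211 223 214 224
bucket_1 0.63 [405.  174.8] 2845 367 442 142 216
scene [[476.2, 0.0, 334.5], [0.0, 476.2, 192.7], [0.0, 0.0, 1.0]] [[-0.898, -0.319, 0.304, 0.2], [-0.441, 0.661, -0.608, 0.646], [-0.007, -0.679, -0.734, 0.881], [0.0, 0.0, 0.0, 1.0]]
tall_tube_1 0.96 [315.6 215.5] 544 310 325 195 237
tall_tube_1 0.96 [356.1 227.2] 566 348 363 205 247
tall_tube_1 0.27 [376.4 126.4] 2547 334 411 95 145
short_tube_1 0.91 [267.2 292.6] 383 256 272 279 311
short_tube_1 0.72 [331.9 269.2] 341 325 337 251 282
dropper_1 0.71 [295.7 258.9] 270 289 303 245 271
dropper_1 0.63 [309.1 318. ] 328 300 315 303 330
bucket_1 0.69 [306.4 317. ] 348 300 315 302 330
bucket_1 0.57 [375.4 125.4] 2518 334 411 94 144
```

Run:
```python
import cv2
a=cv2.imread("pics/top0.png")[120:270,180:460];b=cv2.imread("pics/scene0.png")[80:340,230:430]
cv2.imwrite("pics/top0c.png",cv2.resize(a,(784,420),interpolation=cv2.INTER_CUBIC))
cv2.imwrite("pics/scene0c.png",cv2.resize(b,(460,598),interpolation=cv2.INTER_CUBIC))
```

```text
(no output)
```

View pics/top0c.png

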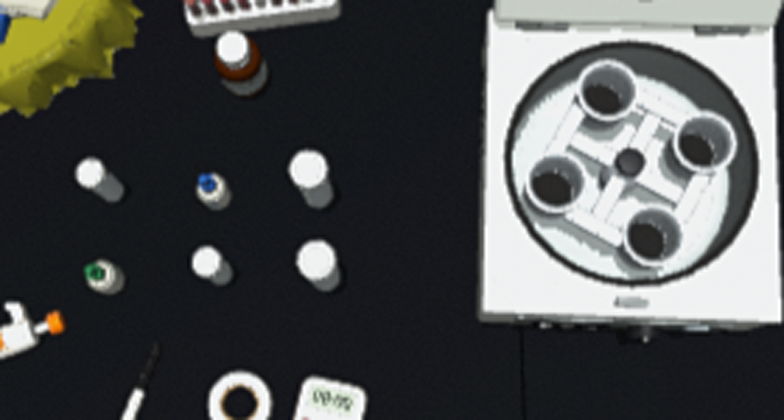

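View pics/scene0c.png

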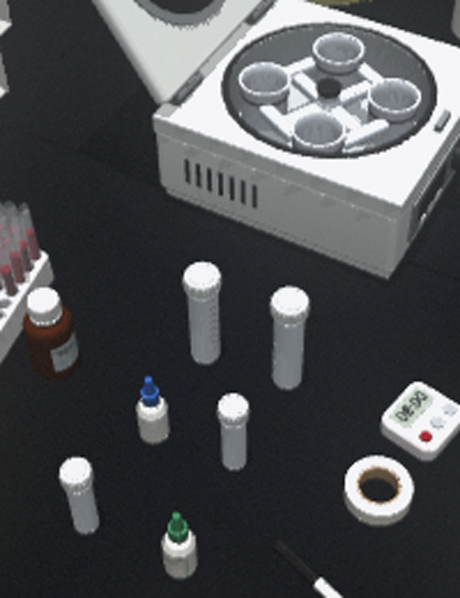

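The top view shows tall caps at about (290,180) and (293,213), and short caps at (212,181) and (254,214). The blue and green droppers are at (254,186) and (214,217). The bucket mouths are at (397,152), (431,170), (413,204) and (379,185).

```bash
cat > a.py <<'E'
from h import *
p=capture("top")
g=p["pixels"].astype(int).min(axis=2)
def cap(uv,r=7):
    x,y=map(int,np.round(uv));w=np.clip(g[y-r:y+r+1,x-r:x+r+1]-205,0,None).astype(float)
    Y,X=np.mgrid[y-r:y+r+1,x-r:x+r+1];return (X*w).sum()/w.sum(),(Y*w).sum()/w.sum(),(w>0).sum()
for n,uv,z in [("tallA",(290,180),.118),("tallB",(293,213),.118),("shortA",(212.5,181.5),.088),("shortB",(254,213.5),.088)]:
    c=cap(uv);print(n,np.round(c,1),np.round(at_z(p,c[:2],z),4))
for uv in [(180+208/2.8,120+184/2.8),(180+96/2.8,120+272/2.8)]: print("drop",np.round(at_z(p,uv,.08),3))
B=[at_z(p,(180+a/2.8,120+b/2.8),.125) for a,b in [(607,90),(703,141),(652,235),(556,183)]]
B=np.array(B);print(np.round(B,4),B.mean(0),np.linalg.norm(B-B.mean(0),axis=1))
p=capture("wrist");s=get_state();print(p["mtx"],np.round(p["hand_eye"],4));cv2.imwrite("pics/w0.png",p["pixels"])
E
python3 a.py
```

```text
tallA [289.6 179.9 117. ] [0.5421 0.0481 0.118 ]
tallB [292.4 212.4 120. ] [0.4549 0.0405 0.118 ]
shortA [211.5 181.3  57. ] [0.549  0.2666 0.088 ]
shortB [253.2 213.   66. ] [0.4591 0.1495 0.088 ]
drop [0.536 0.149 0.08 ]
drop [0.45  0.257 0.08 ]
[[ 0.6112 -0.2375  0.125 ]
 [ 0.5598 -0.3244  0.125 ]
 [ 0.4713 -0.272   0.125 ]
 [ 0.5219 -0.1858  0.125 ]] [ 0.54105044 -0.25492624  0.125     ] [0.07225477 0.07194327 0.07176705 0.07171988]
[[276.32325135   0.         322.94418293]
 [  0.         276.32325135 203.65803668]
 [  0.           0.           1.        ]] [[-2.000e-04 -9.637e-01 -2.668e-01  7.280e-02]
 [ 1.000e+00 -3.000e-04  5.000e-04 -3.000e-04]
 [-5.000e-04 -2.668e-01  9.637e-01 -1.579e-01]
 [ 0.000e+00  0.000e+00  0.000e+00  1.000e+00]]
```

Call:
{"name": "jog_arm", "arguments": {
  "moves": [
    [[0, 0, -3.7], 6.65, 6.0],
    [[0, 0, -3.7], 6.65, 6.0],
    [[-3.74, 4.01, 0], 0, 6],
    [[-3.74, 4.01, 0], 0, 6],
    [[-3.74, 4.01, 0], 0, 6],
    [[-3.74, 4.01, 0], 0, 6],
    [[-3.74, 4.01, 0], 0, 6],
    [[-3.74, 4.01, 0], 0, 6],
    [[-3.74, 4.01, 0], 0, 6],
    [[-3.74, 4.01, 0], 0, 6],
    [[-3.74, 4.01, 0], 0, 6],
    [[-3.74, 4.01, 0], 0, 6]
  ],
  "newtons": 15
}}

```text
time_s: 2.1
tcp_pos: [0.5305, -0.254, 0.301]
eef_rot: [-180.0, 0.0, -180.0]
contact_force: [0.2, -0.8, -0.1]
gripper_width: 0.06
gripper_force: 0.0
```

Run:
```python
from h import *
s=get_state();p=capture("wrist");T=wristT(p,s)
im=p["pixels"].copy()
np.savez("w1.npz",T=T,mtx=p["mtx"],im=im)
B=[(.6112,-.2375),(.5598,-.3244),(.4713,-.272),(.5219,-.1858)]
for b in B:
    c=proj(p,[*b,.125],T);print(np.round(c,1))
    pts=[proj(p,[b[0]+.03*np.cos(a),b[1]+.03*np.sin(a),.125],T) for a in np.linspace(0,6.28,40)]
    cv2.polylines(im,[np.int32(np.round(pts))],True,(0,0,255),1)
cv2.imwrite("pics/w1.png",im)
```

```text
[335.8 248.4]
[267.5 210.9]
[308. 139.]
[378.9 181.4]
```

View pics/w1.png

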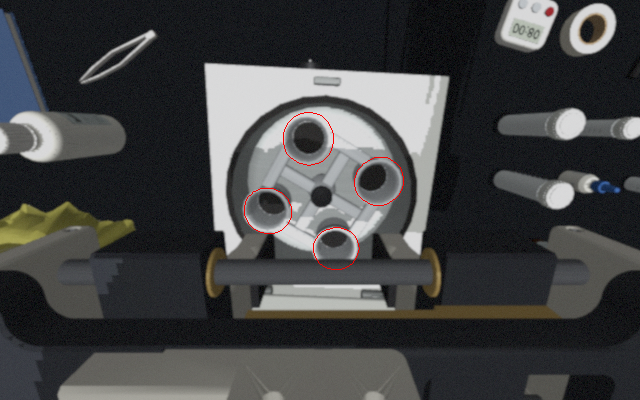

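The drawn circles lie on the bucket lips to within a pixel or two, for example (309,139) and (379,181), so the top-camera positions are confirmed. Next I'll look at the tubes.

Call:
{"name": "jog_arm", "arguments": {
  "moves": [
    [[0.5, 5.05, 0], 0, 6],
    [[0.5, 5.05, 0], 0, 6],
    [[0.5, 5.05, 0], 0, 6],
    [[0.5, 5.05, 0], 0, 6],
    [[0.5, 5.05, 0], 0, 6],
    [[0.5, 5.05, 0], 0, 6],
    [[0.5, 5.05, 0], 0, 6],
    [[0.5, 5.05, 0], 0, 6],
    [[0, 0, 0], 0, 6]
  ]
}}

```text
time_s: 3.28
tcp_pos: [0.4888, 0.1512, 0.3005]
eef_rot: [180.0, 0.0, -179.7]
contact_force: [-0.3, -0.3, 0.2]
gripper_width: 0.0596
gripper_force: 0.0
```

Run:
```python
from h import *
s=get_state();p=capture("wrist");T=wristT(p,s)
im=p["pixels"].copy();print(s["tcp_pos"])
for n,x,y,z,r in [("tA",.5421,.0481,.118,.0175),("tB",.4549,.0405,.118,.0175),("sA",.549,.2666,.088,.0135),("sB",.4591,.1495,.088,.0135)]:
    c=proj(p,[x,y,z],T);print(n,np.round(c,1))
    pts=[proj(p,[x+r*np.cos(a),y+r*np.sin(a),z],T) for a in np.linspace(0,6.28,40)]
    cv2.polylines(im,[np.int32(np.round(np.array(pts)*16))],True,(0,0,255),1,shift=4)
cv2.imwrite("pics/w2.png",cv2.resize(im[60:310,120:520],None,fx=2,fy=2,interpolation=cv2.INTER_CUBIC))
```

```text
[0.48878958 0.15118044 0.30051118]
tA [244.2 226.8]
tB [232.9 159.7]
sA [404.2 224.6]
sB [322.  160.7]
```

View pics/w2.png

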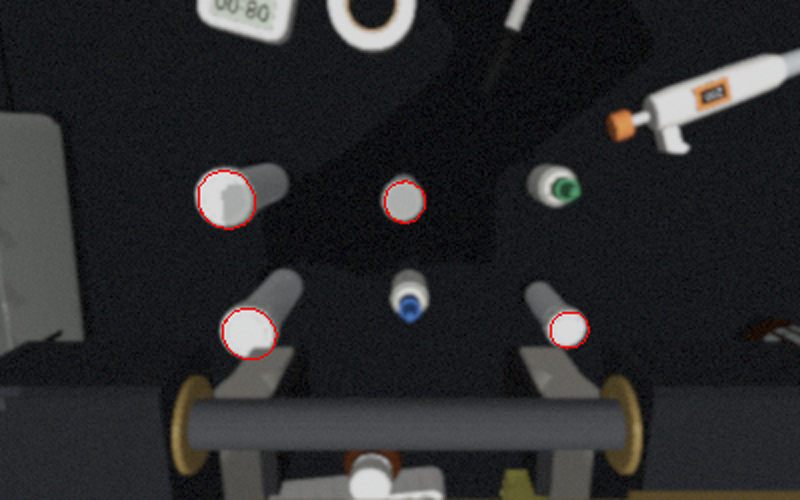

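Projected cap outlines match all four tubes. The short tube at (.549,.267) comes first.

Call:
{"name": "jog_arm", "arguments": {
  "moves": [
    [[-2.0, 3.85, 0], 0, 6],
    [[-2.0, 3.85, 0], 0, 6],
    [[-2.0, 3.85, 0], 0, 6],
    [[0, 0, 5], 0, 6],
    [[0, 0, 5], 0, 6],
    [[0, 0, 5], 0, 6],
    [[0, 0, 4], 0, 6],
    [[0, 0, 3], 0, 6],
    [[0, 0, 1.85], 0, 6],
    [[0, 0, 0], 0, 6]
  ]
}}

```text
time_s: 4.58
tcp_pos: [0.5487, 0.2621, 0.0607]
eef_rot: [-179.9, -0.1, 180.0]
contact_force: [-0.2, 0.2, 0.2]
gripper_width: 0.0602
gripper_force: 0.0
```

Call:
{"name": "jog_arm", "arguments": {
  "moves": [
    [[0, 0, 0], 0, 2],
    [[0, 0, 0], 0, 2],
    [[0, 0, 0], 0, 2],
    [[0, 0, 0], 0, 2],
    [[0, 0, 0], 0, 2],
    [[0, 0, 0], 0, 2]
  ],
  "newtons": 15
}}

```text
time_s: 5.32
tcp_pos: [0.5494, 0.2643, 0.0625]
eef_rot: [180.0, 0.0, -179.9]
contact_force: [0.3, 0.6, 4.0]
gripper_width: 0.026
gripper_force: 15.0
```

Call:
{"name": "jog_arm", "arguments": {
  "moves": [
    [[0, 0, -2], 0, 2],
    [[0, 0, -4], 0, 2],
    [[0, 0, -5], 0, 2],
    [[0, 0, -5], 0, 2],
    [[-0.62, -4, 0], 0, 2],
    [[-0.62, -5, 0], 0, 2],
    [[-0.62, -5, 0], 0, 2],
    [[-0.62, -5, 0], 0, 2],
    [[-0.62, -5, 0], 0, 2],
    [[-0.62, -5, 0], 0, 2],
    [[-0.62, -5, 0], 0, 2],
    [[-0.62, -5, 0], 0, 2]
  ]
}}

```text
time_s: 6.82
tcp_pos: [0.5987, -0.1275, 0.2218]
eef_rot: [180.0, -0.0, -180.0]
contact_force: [1.1, -0.0, 0.2]
gripper_width: 0.0263
gripper_force: 15.0
```

Call:
{"name": "jog_arm", "arguments": {
  "moves": [
    [[-0.62, -5, 0], 0, 2],
    [[-0.62, -4, 0], 0, 2],
    [[0, -2.3, 0], 0, 2],
    [[0, 0, 0], 0, 2],
    [[0, 0, 0], 0, 2]
  ]
}}

```text
time_s: 7.45
tcp_pos: [0.6112, -0.2383, 0.2219]
eef_rot: [180.0, -0.0, -180.0]
contact_force: [0.2, -0.3, 0.2]
gripper_width: 0.0263
gripper_force: 15.0
```

```bash
cat > b.py <<'E'
from h import *
import sys
P=[capture("top") for _ in range(1)]
q=[get_state() for _ in range(5)];print(np.mean([s["tcp_pos"] for s in q],0).round(4),q[0]["gripper_width"])
p=P[0];im=p["pixels"].copy()
B=[(.6112,-.2375),(.5598,-.3244),(.4713,-.272),(.5219,-.1858)]
for b in B:
    pts=[proj(p,[b[0]+.03*np.cos(a),b[1]+.03*np.sin(a),.125]) for a in np.linspace(0,6.28,40)]
    cv2.polylines(im,[np.int32(np.round(np.array(pts)*16))],True,(0,0,255),1,shift=4)
p2=capture("scene");j=p2["pixels"].copy()
for b in B:
    pts=[proj(p2,[b[0]+.03*np.cos(a),b[1]+.03*np.sin(a),.125]) for a in np.linspace(0,6.28,40)]
    cv2.polylines(j,[np.int32(np.round(np.array(pts)*16))],True,(0,0,255),1,shift=4)
a=cv2.resize(im[120:240,340:460],(400,400),interpolation=cv2.INTER_CUBIC);b=cv2.resize(j[60:160,320:420],(400,400),interpolation=cv2.INTER_CUBIC)
cv2.imwrite(f"pics/{sys.argv[1]}.png",np.hstack([a,b]))
E
python3 b.py p1
```

```text
[ 0.6114 -0.238   0.2221] 0.02637606620581809
```

View pics/p1.png

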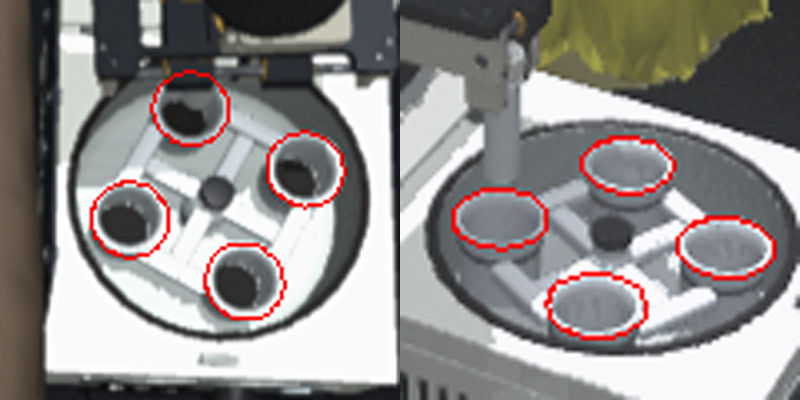

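The circles sit on the lips in both views, and the held tube hangs over the far bucket with its foot at about (500,185) in the scene crop. I'll lower it now.

Call:
{"name": "jog_arm", "arguments": {
  "moves": [
    [[0, 0, 3], 0, 2],
    [[0, 0, 3], 0, 2],
    [[0, 0, 1.2], 0, 2],
    [[0, 0, 0.8], 0, 2],
    [[0, 0, 0.2], 0, 2],
    [[0, 0, 0], 0, 2],
    [[0, 0, 0], 0, 2]
  ]
}}

```text
time_s: 8.43
tcp_pos: [0.6118, -0.2391, 0.1409]
eef_rot: [-180.0, 0.1, -180.0]
contact_force: [0.3, -0.2, -0.9]
gripper_width: 0.0261
gripper_force: 15.0
```

Call:
{"name": "jog_arm", "arguments": {
  "moves": [
    [[0, 0, 0.1], 0, 2],
    [[0, 0, 0.1], 0, 2],
    [[0, 0, 0.1], 0, 2],
    [[0, 0, 0], 0, 2],
    [[0, 0, 0], 0, 2]
  ]
}}

```text
time_s: 9.05
tcp_pos: [0.6117, -0.2391, 0.1375]
eef_rot: [-180.0, 0.0, -180.0]
contact_force: [-0.2, -0.1, 3.4]
gripper_width: 0.0264
gripper_force: 15.0
```

Call:
{"name": "jog_arm", "arguments": {
  "moves": [
    [[0, 0, 0], 0, 3.2],
    [[0, 0, 0], 0, 5],
    [[0, 0, 0], 0, 5],
    [[0, 0, 0], 0, 5],
    [[0, 0, -1], 0, 5],
    [[0, 0, -3], 0, 5],
    [[0, 0, -4.5], 0, 5],
    [[0, 0, 0], 0, 5]
  ]
}}

```text
time_s: 10.05
tcp_pos: [0.6136, -0.2397, 0.2274]
eef_rot: [-179.9, 0.5, -179.9]
contact_force: [-0.0, 0.0, -1.0]
gripper_width: 0.05
gripper_force: 0.0
```

Call:
{"name": "jog_arm", "arguments": {
  "moves": [
    [[1.9, 4.85, 0], 0, 6],
    [[1.9, 4.85, 0], 0, 6],
    [[1.9, 4.85, 0], 0, 6],
    [[1.9, 4.85, 0], 0, 6],
    [[1.9, 4.85, 0], 0, 6],
    [[1.9, 4.85, 0], 0, 6],
    [[1.9, 4.85, 0], 0, 6],
    [[1.9, 4.85, 0], 0, 6],
    [[0, 0, 0], 0, 6],
    [[0, 0, 0], 0, 6]
  ]
}}

```text
time_s: 11.3
tcp_pos: [0.459, 0.149, 0.2222]
eef_rot: [180.0, 0.0, -179.9]
contact_force: [1.1, 0.5, -0.4]
gripper_width: 0.06
gripper_force: 0.0
```

```bash
python3 b.py p2; python3 -c "
from h import *
q=[get_state()['tcp_pos']  for _ in range(3)];print(q)"
```

```text
[0.4593 0.1485 0.2222] 0.05964422219234699
[array([0.45936555, 0.14817307, 0.22207718]), array([0.45936555, 0.14817307, 0.22207718]), array([0.45936555, 0.14817307, 0.22207718])]
```

View pics/p2.png

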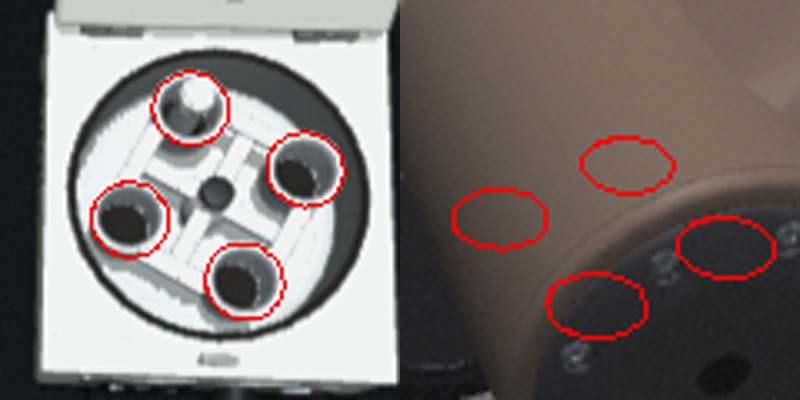

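The first short tube stands upright in the far bucket, with its cap at (198,95) in the crop, and the rotor hasn't moved. Next is the second short tube.

Call:
{"name": "jog_arm", "arguments": {
  "moves": [
    [[0, 0.1, 5], 0, 6],
    [[0, 0, 5], 0, 6],
    [[0, 0, 3.5], 0, 6],
    [[0, 0, 2.0], 0, 6],
    [[0, 0, 0.5], 0, 6],
    [[0, 0, 0], 0, 6],
    [[0, 0, 0], 0, 2],
    [[0, 0, 0], 0, 2],
    [[0, 0, 0], 0, 2],
    [[0, 0, 0], 0, 2],
    [[0, 0, 0], 0, 2],
    [[0, 0, 0], 0, 2]
  ]
}}

```text
time_s: 12.9
tcp_pos: [0.4594, 0.1501, 0.0623]
eef_rot: [180.0, 0.0, -179.9]
contact_force: [-0.2, -0.3, 2.2]
gripper_width: 0.0264
gripper_force: 15.0
```

Call:
{"name": "jog_arm", "arguments": {
  "moves": [
    [[0, 0, -2], 0, 2],
    [[0, 0, -5], 0, 2],
    [[0, 0, -5], 0, 2],
    [[0, 0, -4], 0, 2],
    [[0, 0, 0], 0, 2],
    [[-0.15, -3, 0], 0, 2],
    [[-0.15, -5, 0], 0, 2],
    [[-0.15, -5, 0], 0, 2],
    [[-0.15, -5, 0], 0, 2],
    [[-0.15, -5, 0], 0, 2],
    [[-0.15, -5, 0], 0, 2],
    [[-0.15, -5, 0], 0, 2]
  ]
}}

```text
time_s: 14.4
tcp_pos: [0.4692, -0.1816, 0.221]
eef_rot: [180.0, -0.1, -180.0]
contact_force: [2.3, 0.2, 0.4]
gripper_width: 0.0263
gripper_force: 15.0
```

Call:
{"name": "jog_arm", "arguments": {
  "moves": [
    [[-0.15, -5, 0], 0, 2],
    [[0, -3, 0], 0, 2],
    [[0, -1.2, 0], 0, 2],
    [[0, 0, 0], 0, 2],
    [[0, 0, 0], 0, 2]
  ]
}}

```text
time_s: 15.02
tcp_pos: [0.4713, -0.2712, 0.2218]
eef_rot: [180.0, -0.0, -179.9]
contact_force: [-0.0, 0.1, 0.5]
gripper_width: 0.0266
gripper_force: 15.0
```

Call:
{"name": "jog_arm", "arguments": {
  "moves": [
    [[0, 0, 3], 0, 2],
    [[0, 0, 3], 0, 2],
    [[0, 0, 1.2], 0, 2],
    [[0, 0, 0.8], 0, 2],
    [[0, 0, 0.2], 0, 2],
    [[0, 0, 0.1], 0, 2],
    [[0, 0, 0.1], 0, 2],
    [[0, 0, 0], 0, 2],
    [[0, 0, 0], 0, 2]
  ]
}}

```text
time_s: 16.15
tcp_pos: [0.4715, -0.2721, 0.1382]
eef_rot: [-180.0, 0.0, -180.0]
contact_force: [-0.2, -1.3, -0.9]
gripper_width: 0.0264
gripper_force: 15.0
```

Call:
{"name": "jog_arm", "arguments": {
  "moves": [
    [[0, 0, 0.1], 0, 2],
    [[0, 0, 0], 0, 2],
    [[0, 0, 0], 0, 2]
  ]
}}

```text
time_s: 16.52
tcp_pos: [0.4716, -0.2722, 0.1373]
eef_rot: [-180.0, 0.0, -180.0]
contact_force: [0.7, -0.4, 2.4]
gripper_width: 0.0262
gripper_force: 15.0
```

Call:
{"name": "jog_arm", "arguments": {
  "moves": [
    [[0, 0, 0], 0, 3.2],
    [[0, 0, 0], 0, 5],
    [[0, 0, 0], 0, 5],
    [[0, 0, 0], 0, 5],
    [[0, 0, -1], 0, 5],
    [[0, 0, -3], 0, 5],
    [[0, 0, -4.5], 0, 5],
    [[0, 0, 0], 0, 5]
  ]
}}

```text
time_s: 17.52
tcp_pos: [0.4736, -0.2729, 0.2266]
eef_rot: [-179.9, 0.4, -179.9]
contact_force: [-0.3, 0.8, -0.1]
gripper_width: 0.0499
gripper_force: 0.0
```

Call:
{"name": "jog_arm", "arguments": {
  "moves": [
    [[-1, 4.6, 0], 0, 6.5],
    [[-1, 4.6, 0], 0, 6.5],
    [[-1, 4.6, 0], 0, 6.5],
    [[-1, 4.6, 0], 0, 6.5],
    [[-1, 4.6, 0], 0, 6.5],
    [[-1, 4.6, 0], 0, 6.5],
    [[-1, 4.4, 0], 0, 6.5],
    [[0, 0, 0], 0, 6.5],
    [[0, 0, 0], 0, 6.5]
  ]
}}

```text
time_s: 18.65
tcp_pos: [0.5409, 0.048, 0.2218]
eef_rot: [-180.0, -0.0, -179.9]
contact_force: [0.7, -0.1, -0.6]
gripper_width: 0.0648
gripper_force: 0.0
```

```bash
python3 b.py p3
```

```text
[0.5409 0.0475 0.222 ] 0.06460365399279275
```

View pics/p3.png

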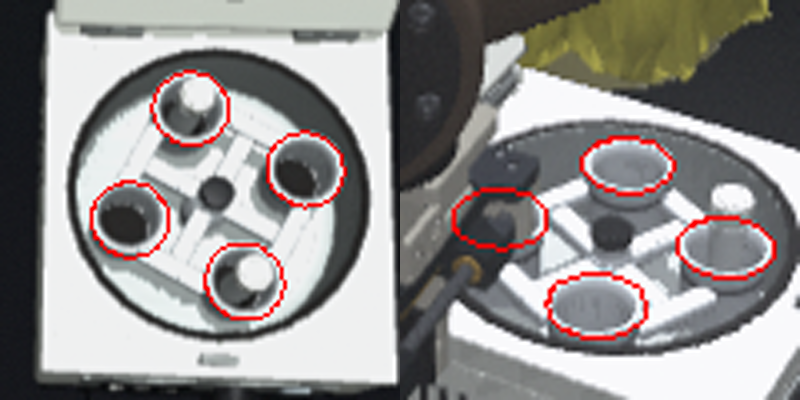

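Both short tubes stand in opposite buckets, with caps at (198,95) and (253,270) in the crop, and the rotor is unchanged. Now the first tall tube.

Call:
{"name": "jog_arm", "arguments": {
  "moves": [
    [[-0.1, 0, 4], 0, 6.5],
    [[0, 0, 4], 0, 6.5],
    [[0, 0, 3], 0, 6.5],
    [[0, 0, 1.8], 0, 6.5],
    [[0, 0, 0.5], 0, 6.5],
    [[0, 0, 0], 0, 6.5],
    [[0, 0, 0], 0, 2.8],
    [[0, 0, 0], 0, 2.8],
    [[0, 0, 0], 0, 2.8],
    [[0, 0, 0], 0, 2.8],
    [[0, 0, 0], 0, 2.8],
    [[0, 0, 0], 0, 2.8]
  ],
  "newtons": 18
}}

```text
time_s: 20.25
tcp_pos: [0.5425, 0.048, 0.0893]
eef_rot: [180.0, 0.0, -180.0]
contact_force: [-0.5, -1.6, 3.2]
gripper_width: 0.0346
gripper_force: 18.0
```

Call:
{"name": "jog_arm", "arguments": {
  "moves": [
    [[0, 0, -2], 0, 2.8],
    [[0, 0, -4], 0, 2.8],
    [[0, 0, -4], 0, 2.8],
    [[0, 0, -4], 0, 2.8],
    [[0, 0, -4], 0, 2.8],
    [[-0.2, -3, 0], 0, 2.8],
    [[-0.2, -5, 0], 0, 2.8],
    [[-0.2, -5, 0], 0, 2.8],
    [[-0.2, -5, 0], 0, 2.8],
    [[-0.2, -5, 0], 0, 2.8],
    [[-0.2, -5, 0], 0, 2.8],
    [[-0.2, -5, 0], 0, 2.8]
  ]
}}

```text
time_s: 21.75
tcp_pos: [0.5561, -0.2835, 0.2686]
eef_rot: [180.0, -0.0, -180.0]
contact_force: [1.1, 0.2, -0.4]
gripper_width: 0.0342
gripper_force: 18.0
```

Call:
{"name": "jog_arm", "arguments": {
  "moves": [
    [[-0.2, -3, 0], 0, 2.8],
    [[-0.1, -1.2, 0], 0, 2.8],
    [[0, 0, 0], 0, 2.8],
    [[0, 0, 0], 0, 2.8]
  ]
}}

```text
time_s: 22.25
tcp_pos: [0.5595, -0.323, 0.2691]
eef_rot: [180.0, -0.0, -179.9]
contact_force: [0.1, -0.2, -0.4]
gripper_width: 0.0346
gripper_force: 18.0
```

```bash
python3 b.py p4
```

```text
[ 0.5596 -0.3229  0.2692] 0.03426064317960116
```

View pics/p4.png

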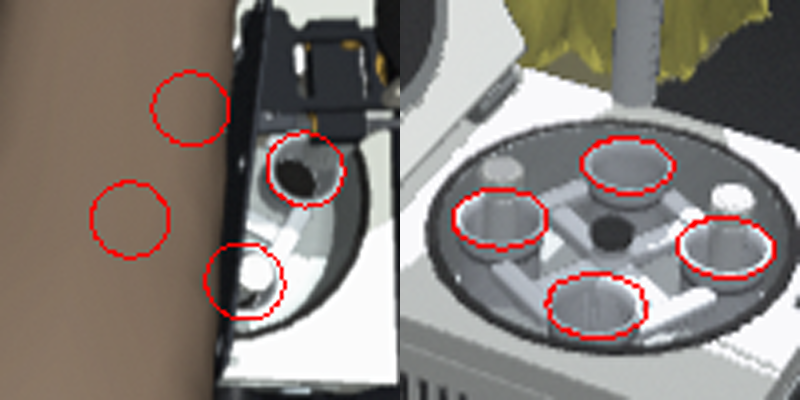

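The tall tube hangs over the far-right bucket, with its foot at about (632,105) in the scene crop, and both short tubes stand upright. I'll lower it.

Call:
{"name": "jog_arm", "arguments": {
  "moves": [
    [[0, -0.1, 3], 0, 2.8],
    [[0, 0, 3], 0, 2.8],
    [[0, 0, 2], 0, 2.8],
    [[0, 0, 1.2], 0, 2.8],
    [[0, 0, 0.8], 0, 2.8],
    [[0, 0, 0.2], 0, 2.8],
    [[0, 0, 0.1], 0, 2.8],
    [[0, 0, 0], 0, 2.8],
    [[0, 0, 0], 0, 2.8]
  ]
}}

```text
time_s: 23.48
tcp_pos: [0.5596, -0.3251, 0.1665]
eef_rot: [-180.0, 0.0, -180.0]
contact_force: [0.3, -0.0, -1.0]
gripper_width: 0.0347
gripper_force: 18.0
```

Call:
{"name": "jog_arm", "arguments": {
  "moves": [
    [[0, 0, 0.1], 0, 2.8],
    [[0, 0, 0.1], 0, 2.8],
    [[0, 0, 0], 0, 2.8],
    [[0, 0, 0], 0, 2.8]
  ]
}}

```text
time_s: 23.98
tcp_pos: [0.5596, -0.3251, 0.1644]
eef_rot: [-180.0, 0.0, -180.0]
contact_force: [0.2, 0.3, 1.3]
gripper_width: 0.0344
gripper_force: 18.0
```

Call:
{"name": "jog_arm", "arguments": {
  "moves": [
    [[0, 0, 0.1], 0, 2.8],
    [[0, 0, 0], 0, 2.8],
    [[0, 0, 0], 0, 2.8]
  ]
}}

```text
time_s: 24.35
tcp_pos: [0.5601, -0.3253, 0.1643]
eef_rot: [-179.9, 0.1, -179.9]
contact_force: [-0.8, 1.0, 7.0]
gripper_width: 0.0344
gripper_force: 18.0
```

Call:
{"name": "jog_arm", "arguments": {
  "moves": [
    [[0, 0, 0], 0, 4],
    [[0, 0, 0], 0, 5.6],
    [[0, 0, 0], 0, 5.6],
    [[0, 0, 0], 0, 5.6],
    [[0, 0, -1], 0, 5.6],
    [[0, 0, -3], 0, 5.6],
    [[0, 0, -4], 0, 5.6],
    [[0, 0, -2.5], 0, 5.6],
    [[0, 0, 0], 0, 5.6]
  ]
}}

```text
time_s: 25.48
tcp_pos: [0.5606, -0.3255, 0.2715]
eef_rot: [-179.9, 0.3, -179.9]
contact_force: [0.0, -0.4, -0.1]
gripper_width: 0.0557
gripper_force: 0.0
```

Call:
{"name": "jog_arm", "arguments": {
  "moves": [
    [[1.3, 4.6, 0], 0, 6.5],
    [[1.3, 4.6, 0], 0, 6.5],
    [[1.3, 4.6, 0], 0, 6.5],
    [[1.3, 4.6, 0], 0, 6.5],
    [[1.3, 4.6, 0], 0, 6.5],
    [[1.3, 4.6, 0], 0, 6.5],
    [[1.3, 4.6, 0], 0, 6.5],
    [[1.4, 4.3, 0], 0, 6.5],
    [[0, 0, 0], 0, 6.5],
    [[0, 0, 0], 0, 6.5]
  ]
}}

```text
time_s: 26.72
tcp_pos: [0.454, 0.04, 0.268]
eef_rot: [-180.0, -0.0, -179.9]
contact_force: [-0.3, -0.3, 0.7]
gripper_width: 0.0651
gripper_force: 0.0
```

```bash
python3 b.py p5
```

```text
[0.4542 0.0395 0.2679] 0.06475747445388615
```

View pics/p5.png

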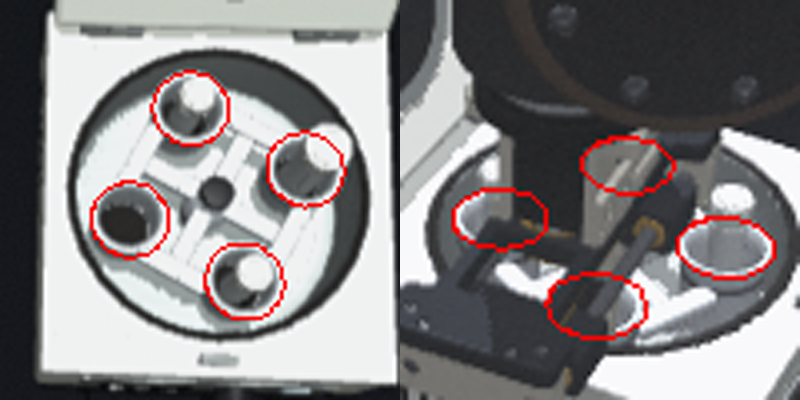

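The tall tube stands in its bucket, with its cap at (327,148) in the crop, and the rotor is unchanged. The last tube is next.

Call:
{"name": "jog_arm", "arguments": {
  "moves": [
    [[0, 0.1, 5], 0, 6.5],
    [[0, 0, 5], 0, 6.5],
    [[0, 0, 4], 0, 6.5],
    [[0, 0, 2.4], 0, 6.5],
    [[0, 0, 1.5], 0, 6.5],
    [[0, 0, 0], 0, 6.5],
    [[0, 0, 0], 0, 2.8],
    [[0, 0, 0], 0, 2.8],
    [[0, 0, 0], 0, 2.8],
    [[0, 0, 0], 0, 2.8],
    [[0, 0, 0], 0, 2.8],
    [[0, 0, 0], 0, 2.8]
  ],
  "newtons": 18
}}

```text
time_s: 28.32
tcp_pos: [0.4546, 0.041, 0.0894]
eef_rot: [180.0, 0.0, -179.9]
contact_force: [-0.7, -0.6, 4.9]
gripper_width: 0.0343
gripper_force: 18.0
```

Call:
{"name": "jog_arm", "arguments": {
  "moves": [
    [[0, 0, -2], 0, 2.8],
    [[0, 0, -4], 0, 2.8],
    [[0, 0, -4], 0, 2.8],
    [[0, 0, -4], 0, 2.8],
    [[0, 0, -4], 0, 2.8],
    [[-1.3, -4.5, 0], 0, 2.8],
    [[-1.3, -4.5, 0], 0, 2.8],
    [[-1.3, -4.5, 0], 0, 2.8],
    [[-1.3, -4.5, 0], 0, 2.8],
    [[-1.5, -4.6, 0], 0, 2.8],
    [[0, 0, 0], 0, 2.8],
    [[0, 0, 0], 0, 2.8]
  ]
}}

```text
time_s: 29.82
tcp_pos: [0.5209, -0.1849, 0.2683]
eef_rot: [180.0, -0.1, 180.0]
contact_force: [-0.3, -0.2, -0.3]
gripper_width: 0.0342
gripper_force: 18.0
```

```bash
python3 b.py p6; python3 -c "
from h import *
p=capture('top')
for x in [[.56,-.3247,.193],[.611,-.2385,.163],[.4715,-.272,.163]]: print((proj(p,x)-[340,120])*400/120)"
```

```text
[ 0.521  -0.1845  0.2687] 0.034409201827920004
[327.43608687 144.68532237]
[198.98843924  92.87036284]
[253.51888697 271.13399232]
```

View pics/p6.png

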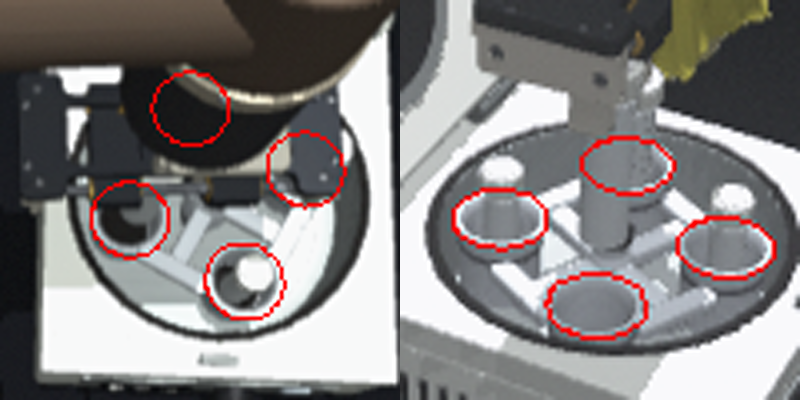

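The three placed tubes match their predicted projections. The fourth hangs above the near bucket, with its foot at (607,245) in the scene crop. I'll lower it.

Call:
{"name": "jog_arm", "arguments": {
  "moves": [
    [[-0.1, -0.1, 3], 0, 2.8],
    [[0, 0, 3], 0, 2.8],
    [[0, 0, 2], 0, 2.8],
    [[0, 0, 1.2], 0, 2.8],
    [[0, 0, 0.8], 0, 2.8],
    [[0, 0, 0.2], 0, 2.8],
    [[0, 0, 0.1], 0, 2.8],
    [[0, 0, 0], 0, 2.8],
    [[0, 0, 0], 0, 2.8]
  ]
}}

```text
time_s: 31.1
tcp_pos: [0.5226, -0.1861, 0.1664]
eef_rot: [-180.0, 0.0, -180.0]
contact_force: [-0.1, -0.3, -1.4]
gripper_width: 0.0347
gripper_force: 18.0
```

Call:
{"name": "jog_arm", "arguments": {
  "moves": [
    [[0, 0, 0.1], 0, 2.8],
    [[0, 0, 0.1], 0, 2.8],
    [[0, 0, 0], 0, 2.8],
    [[0, 0, 0], 0, 2.8]
  ]
}}

```text
time_s: 31.6
tcp_pos: [0.5227, -0.1861, 0.1644]
eef_rot: [-180.0, 0.0, -180.0]
contact_force: [0.4, 0.4, 2.9]
gripper_width: 0.0345
gripper_force: 18.0
```

Call:
{"name": "jog_arm", "arguments": {
  "moves": [
    [[0, 0, 0], 0, 4],
    [[0, 0, 0], 0, 5.6],
    [[0, 0, 0], 0, 5.6],
    [[0, 0, 0], 0, 5.6],
    [[0, 0, -1], 0, 5.6],
    [[0, 0, -3], 0, 5.6],
    [[0, 0, -4], 0, 5.6],
    [[0, 0, -4.5], 0, 5.6],
    [[0, 0, 0], 0, 5.6]
  ]
}}

```text
time_s: 32.72
tcp_pos: [0.5242, -0.1865, 0.2939]
eef_rot: [-179.9, 0.4, -179.9]
contact_force: [0.3, 0.3, -0.9]
gripper_width: 0.0561
gripper_force: 0.0
```

Call:
{"name": "jog_arm", "arguments": {
  "moves": [
    [[1, 4.6, 0], 0, 6],
    [[1, 5, 0], 0, 6],
    [[1, 5, 0], 0, 6],
    [[1, 5, 0], 0, 6],
    [[1, 5, 0], 0, 6],
    [[0, 5, 0], 0, 6],
    [[0, 5, 0], 0, 6],
    [[0, 5, 0], 0, 6],
    [[0, 0, 0], 0, 6],
    [[0, 0, 0], 0, 6]
  ]
}}

```text
time_s: 33.98
tcp_pos: [0.4718, 0.2098, 0.2887]
eef_rot: [-180.0, -0.0, -179.9]
contact_force: [0.5, 0.3, -0.0]
gripper_width: 0.0599
gripper_force: 0.0
```

```bash
python3 b.py p7; python3 -c "
from h import *
p=capture('top')
for x in [[.56,-.3247,.193],[.5225,-.186,.193],[.611,-.2385,.163],[.4715,-.272,.163]]: print((proj(p,x)-[340,120])*400/120)"
```

```text
[0.4719 0.2094 0.2889] 0.060314314308733505
[327.43608687 144.68532237]
[140.40614805 197.52044357]
[198.98843924  92.87036284]
[253.51888697 271.13399232]
```

View pics/p7.png

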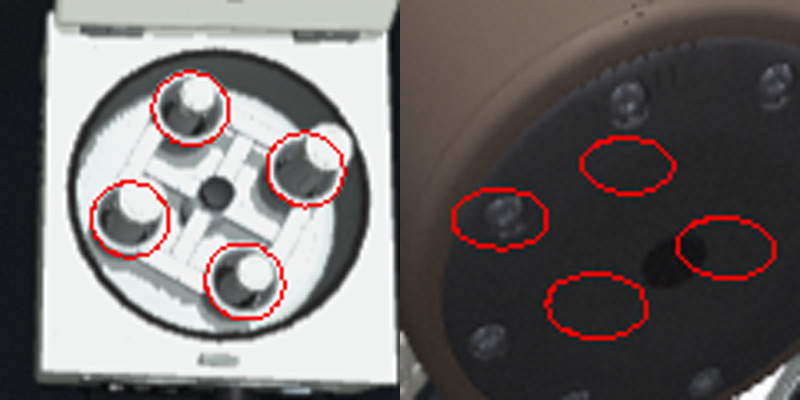

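All four caps match where upright seated tubes should project, with the talls at (327,147) and (140,200) and the shorts at (199,95) and (254,270) in the crop. The gripper is clear, so I'll hand the job in.

```bash
python3 -c "
from h import *
print(close_job())"
```

```text
the job is handed in; nothing more can be done
None
```

I handed the job in at about 34 s: all four tubes stand upright on their bucket floors, talls facing talls and shorts facing shorts, and I kept clear of the dropper bottles (no final picture taken of them).

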